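# Shim the rocking bench scale

## Task

The bench scale rocks because its front left foot, the one by the end of the display nose on the left as the robot sees it, has lost its rubber boot and no longer reaches the table. Push the rubber door wedge that lies to the left of the scale, thin end first, along the table and under that foot until it is snug and the scale stands firm, but not so hard that another foot comes off the table; then press down on the steel pan above that foot to check that it no longer rocks, and take the hand away. Only push and press: do not pick up the wedge or shove the scale out of its place, and leave all the other things alone.

Things in the scene. Friction and masses are not known exactly. Their poses are not given: they have to be found in the camera images.
- scale: Loose bench scale, 4 to 5.5 kg: flat steel pan 270 (x) by 340 mm (y), its top 78 mm up, on a white base whose underside is 26 mm up; a display nose on its front (-x) faces the robot. Origin: on the table under the pan's middle; x to its back, y to its left as the robot sees it. Level on three rubber feet at (90,130), (90,-130), (-90,-130) mm; 3 N on the fourth, short corner tips it.
- short_foot (a point): Centre of the underside of the short front left foot, a bare steel disc 24 mm across and 6 mm thick at (-90, 130) mm of the scale, 8 mm above the table and 40 mm inside the pan's left edge.
- pan_corner (a point): Point on the flat top of the pan straight above the short foot, 78 mm above the table, 45 mm from the pan's front edge and 40 mm from its left edge: the place to press.
- wedge: Loose dark rubber door wedge, 0.12 kg, 120 x 45 mm, 3 mm high at its thin end, rising evenly to 24 mm at the upright flat thick end. Origin: centre of its underside; x points to the thin end (60 mm away). It lies left of the scale, thin end towards the foot. The slope meets the foot when the thin end is about 29 mm past its near edge; resistance then rises from 1 N to 5-15 N in a few mm.
- bandage: Bystander: roll of blue bandage, 64 mm across and 50 mm high, standing on end; origin at the centre of its underside. Leave alone.
- forceps: Bystander: pair of steel forceps, 130 mm long, lying flat; origin at the centre of its underside. Leave alone.
- penlight: Bystander: slim metal torch, 130 mm long, lying; origin at the centre of its underside. Leave alone.
- syringe: Bystander: small needleless syringe, 130 mm long, lying; origin at the centre of its underside. Leave alone.
- bowl: Bystander: steel bowl, 120 mm across and 50 mm high; origin at the centre of its underside. Leave alone.
- tray: Bystander: shallow steel instrument tray, 130 x 210 x 24 mm; origin at the centre of its underside. Leave alone.
There are look-alikes about, which are no part of the job. Several things look just like the wedge: the one meant starts farthest from the robot's base.

How it is judged:
On the way, in this order (a step that is already met when the one before it is completed fails the run):
1. the wedge is under the short foot and carries it, with the other three feet still on the table (contact force between wedge and scale_c3 above 1 N and contact force between each of scale_c0, scale_c1, scale_c2 and anything else above 0.3 N and height (world z) of wedge below 0.005 m), for 0.2 s.
2. the fingers press on the pan above that foot (over 3 N) and it stays up (dips less than 2 mm) (contact force between the fingers and scale above 3 N and horizontal distance between the grasp point and pan_corner below 0.06 m and height (world z) of pan_corner above 0.076 m and contact force between wedge and scale_c3 above 1 N), for 0.2 s.
At the end, for the whole second after the job is handed in: At rest, the wedge lies on the table under the short foot and carries at least 1 N of the scale, the other three feet still bear on the table (at least 0.3 N each), and the scale is level within 0.012 rad (all of step 1 and angle between scale's own z axis and vertical below 0.012 rad and linear speed of each of wedge, scale below 0.01 m/s); the robot touches nothing.
It fails at once if the wedge is picked up (10 mm) or tipped over (height (world z) of wedge above 0.01 m or angle between wedge's own z axis and vertical above 0.25 rad).
It fails at once if the scale is lifted (10 mm) or shoved out of its place (25 mm) (height (world z) of scale above 0.01 m or distance of any of scale, short_foot from where it was at the start of the episode above 0.025 m).
It fails at once if another thing is moved by more than 20 mm (distance of any of bandage, forceps, penlight, syringe, bowl, tray from where it was at the start of the episode above 0.02 m).
It also fails if it takes over 48 s, if anything falls off the work surface, if the arm or the gripper's body presses on something with over 40 N, if the wrist force passes 120 N, or if a joint passes its speed limit or range.

## Robot

A 7-joint arm with a two-finger parallel gripper is mounted at the origin on the work surface. World frame = base frame: x ahead of the robot, y to its left, z up, the work surface at z = 0. Lengths are in m, angles in rad, forces in N, time in s.
With the tool pointing down it reaches from about 0.4 to 0.9 m from the base axis. Payload 5.6 kg.
Tool frame: the origin (TCP) lies midway between the tips of the shut fingers; the grasp point (between the pads) lies 19 mm behind it; y points along the fingers, z is the direction in which the jaws open and shut, and the axes are right-handed (so a half turn about y gives the same grasp; the last joint's range is limited). The gripper opens to 92 mm and grips with 3 to 60 N. Pads are 20 mm wide; open, the fingers measure 128 mm over their backs; the gripper's body (75 mm by 189 mm) begins 69 mm behind the grasp point.
Start: joints at [-1.195, 0.468, -0.012, 1.603, 0.006, 1.071, -0.056], TCP at [0.264, 0.594, 0.187] pointing down, gripper open.
Joint ranges: [-2.53, 2.53], [-0.31, 2.02], [-1.57, 1.55], [0.28, 2.44], [-1.29, 4.43], [0.15, 1.84], [-2.92, 2.92]. Speed limits (rad/s): [2.57, 2.57, 3.14, 3.14, 3.14, 3.14, 3.14].

## Interface

Orientations are given as a 3x3 rotation matrix whose columns are the frame's x, y, z axes.
In Python, from station import env, effector, solver, viewer, workorder, search_frame, tip_of gives the robot as it stands. Calls block until the motion is done:
- env.reach(position, orientation): joint-space move of the TCP to a pose.
- env.movel(position, frame=None, rate=0.15): straight line of the TCP; frame=None keeps the orientation; rate is the mean speed in m/s.
- env.goto_joints(angles): joint-space move.
- effector.release() and effector.grasp(squeeze=None): open the fingers fully, or close them until they stop; squeeze is the grip in N (None keeps the last).
- env.pause(seconds).
- solver.inverse_kinematics(position, orientation): joint angles nearest the present ones, or None.
- env.sense(): the state.
- viewer.read_camera(name): name is "side" or "top" or "wrist"; returns (picture, depth): 384x512x3 uint8, red, green, blue; 384x512 float32, m along the optical axis (not along the pixel's ray), 0 where there is no reading.
- viewer.camera_info(name): a dict with "intrinsics" (3x3 intrinsics, pixels), "eye" and "rotation" of the camera in the world; the wrist camera has in their place "T_tool_cam" (4x4, takes a point from camera to tool coordinates, whose origin is the TCP and whose axes are the tool frame's). Camera axes: x right, y up, looking along -z (the intrinsics and any distortion apply to the point x, -y, -z); pixel columns grow to the right and rows downward; lengths in m; the calibration is good to about 2 mm. A picture is of the moment at which its call begins: read the wrist's pose just before it. camera_info takes no time and is no camera call.
A pose or a line that the arm cannot do raises env.PlanningError and nothing moves.
- workorder.finish_job(): hands the job in, once; it reports no verdict.
Trained networks look in the newest picture that a camera, given by its name, has taken for a name from the list of things; names that differ only in an ending like _2 or _b are one class to them, and where a whole thing is asked for, a point or a joint stands for the part that bears it (a point fixed in the world has none). Each returns a list of dicts, best first, with "score" (0 to 1); they miss things now and then, are a little off and sometimes report something else, mostly with a low value. They report only what shows in the picture. A call takes as long as a camera call. They do not tell look-alikes from the thing itself.
- search_frame(camera, name): "at" ([x, y, z] in m, in world coordinates, good to about 4 mm: the middle of the surface that is visible of it).
- tip_of(camera, name): "at" ([x, y, z] in m, in world coordinates, good to about 4 mm: a listed point, or the origin of a listed thing).
The state is a dict: "t": time; "joint_positions": joint angles; "joint_velocities": joint speeds; "tau": joint torques, N m; "ee_pos": TCP position; "tcp_rot": TCP orientation; "wrist_force": force on the tool from outside, world axes, zero at the start; "moment": the same for the moment, N m; "gripper_width": finger opening in m.
Only numpy, scipy, OpenCV 4.12 (cv2) and the standard library are available. Lean on these libraries where they do the work, as an engineer would, in place of code of your own. Each camera call takes 0.05 s, during which the arm holds its last target. There are 200 camera calls.

## Working session

There is one attempt and no reset: what is moved stays moved. The work goes in short steps, each a Python script; the robot and the scene stay as the last script left them, time stands still between calls to the robot, and variables do not carry over. Pictures are saved under pics/ and viewed, about 8 in all and at most 12, crops included, and the job is handed in when it is done.

```bash
mkdir -p pics; python3 - <<'E'
from station import *
import cv2,numpy as np
for c in ("top","side"):
    p,d=viewer.read_camera(c); cv2.imwrite(f"pics/{c}0.png",p[:,:,::-1])
    i=viewer.camera_info(c); print(c,i)
    for n in ("wedge","scale"): print(n,[(np.round(r["at"],3),round(r["score"],2)) for r in search_frame(c,n)])
    for n in ("wedge","scale","short_foot","pan_corner"): print("tip",n,[(np.round(r["at"],3),round(r["score"],2)) for r in tip_of(c,n)])
s=env.sense();print(s["t"],s["ee_pos"],s["tcp_rot"],s["gripper_width"])
E
```

```text
top {'intrinsics': array([[368.8274665 ,   0.        , 257.96169722],
       [  0.        , 368.8274665 , 189.76445277],
       [  0.        ,   0.        ,   1.        ]]), 'eye': array([0.24649301, 0.0592449 , 1.07908694]), 'rotation': array([[-0.03543357,  0.97691348, -0.21067632],
       [-0.99937032, -0.03424717,  0.00927841],
       [ 0.00184913,  0.21087243,  0.97751184]])}
wedge [(array([0.475, 0.196, 0.014]), 0.92), (array([0.232, 0.317, 0.008]), 0.71), (array([ 0.296, -0.257,  0.017]), 0.63)]
scale [(array([ 0.573, -0.049,  0.078]), 0.62)]
tip wedge [(array([ 0.296, -0.258,  0.002]), 0.87), (array([ 0.473,  0.196, -0.   ]), 0.79), (array([ 0.231,  0.314, -0.002]), 0.65)]
tip scale [(array([ 0.59 , -0.05 ,  0.002]), 0.95)]
tip short_foot []
tip pan_corner [(array([0.49 , 0.072, 0.08 ]), 0.74)]
side {'intrinsics': array([[472.16558934,   0.        , 256.82453412],
       [  0.        , 472.16558934, 196.90573608],
       [  0.        ,   0.        ,   1.        ]]), 'eye': array([-0.3172349 ,  1.00452823,  0.84176362]), 'rotation': array([[-0.77964253,  0.34685574, -0.52139105],
       [-0.62604482, -0.41174579,  0.66221846],
       [ 0.01501371,  0.84270784,  0.53816177]])}
wedge [(array([0.229, 0.324, 0.014]), 0.87), (array([0.469, 0.221, 0.013]), 0.82), (array([ 0.292, -0.261,  0.011]), 0.67)]
scale [(array([ 0.554, -0.016,  0.079]), 0.72)]
tip wedge [(array([0.225, 0.317, 0.002]), 0.95), (array([0.478, 0.204, 0.001]), 0.71), (array([ 0.296, -0.259,  0.   ]), 0.68)]
tip scale [(array([ 0.584, -0.054, -0.002]), 0.56)]
tip short_foot [(array([0.492, 0.072, 0.007]), 0.93), (array([ 0.366, -0.068,  0.002]), 0.16)]
tip pan_corner [(array([0.49 , 0.069, 0.08 ]), 0.83)]
0.7 [0.26436153 0.59381978 0.18742332] [[ 9.13554026e-01  4.00383258e-05  4.06717396e-01]
 [-4.06717397e-01  4.83383654e-05  9.13554025e-01]
 [ 1.69171196e-05 -9.99999998e-01  6.04439920e-05]] 0.09173497198781522
```

View pics/top0.png

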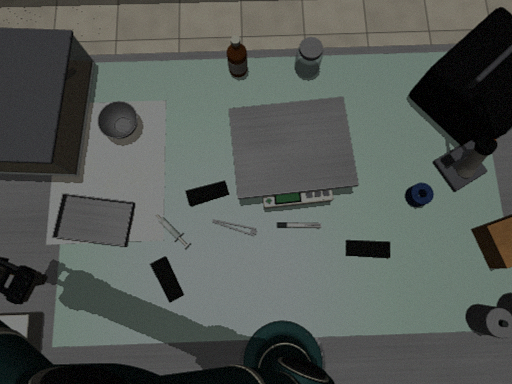

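View pics/side0.png

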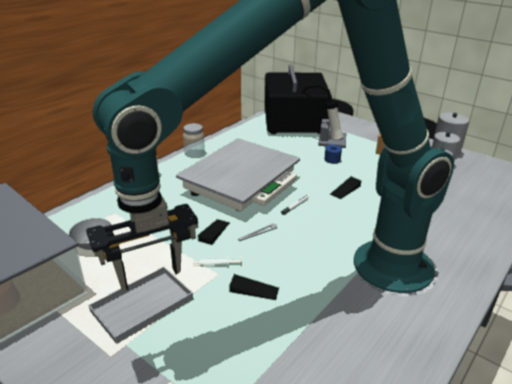

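The top picture shows three wedge look-alikes: px (207,193), 0.51 m from the base; px (167,279), 0.39 m; and px (368,249), 0.39 m. The black box at (470,70) is not one of them. I choose (207,193), which is the farthest from the base, to the left of the scale and in line with the foot. Next is a close look with the wrist camera.

```bash
cat > h.py <<'E'
from station import *
import cv2,numpy as np
def down(push):  # tool y down, tool z (jaw direction) across the push
    x=np.array([push[0],push[1],0.])/np.hypot(*push[:2]); y=np.array([0,0,-1.]); return np.c_[x,y,np.cross(x,y)]
def cloud(c):
    s=env.sense(); p,d=viewer.read_camera(c); i=viewer.camera_info(c); K=i["intrinsics"]
    v,u=np.mgrid[:384,:512]; q=np.stack([(u-K[0,2])/K[0,0]*d,-(v-K[1,2])/K[1,1]*d,-d],-1)
    if c=="wrist":
        T=i["T_tool_cam"]; R=s["tcp_rot"]@T[:3,:3]; e=s["ee_pos"]+s["tcp_rot"]@T[:3,3]
    else: R,e=i["rotation"],i["eye"]
    w=q@R.T+e; w[d==0]=np.nan; return p,w
def wedge(p,w,near=(.475,.198),r=.11):
    m=(p.max(2)<60)&(np.hypot(w[...,0]-near[0],w[...,1]-near[1])<r)&(w[...,2]<.035)&(w[...,2]>-.01)
    n,l,st,_=cv2.connectedComponentsWithStats(m.astype(np.uint8)); m=l==1+np.argmax(st[1:,4])
    P=w[m]; R=cv2.minAreaRect(P[:,:2].astype(np.float32)); 
    A=np.c_[P,np.ones(len(P))]; g=np.linalg.lstsq(A[:,[0,1,3]],P[:,2],rcond=None)[0]
    return m,P,R,g
E
python3 - <<'E'
from h import *
p,w=cloud("top"); m,P,R,g=wedge(p,w); print(len(P),R,g,cv2.boxPoints(R))
f=np.array([.491,.071]); 
# pan edges
m=(w[...,2]>.07)&(w[...,2]<.088)&(abs(w[...,0]-.59)<.25)&(abs(w[...,1]+.05)<.25)
n,l,st,_=cv2.connectedComponentsWithStats(m.astype(np.uint8)); m=l==1+np.argmax(st[1:,4])
print("pan",cv2.minAreaRect(w[m][:,:2].astype(np.float32)))
i=viewer.camera_info("wrist");print(i)
env.reach(np.array([.47,.24,.26]),down((0,-1)))
p,w=cloud("wrist"); cv2.imwrite("pics/w0.png",p[:,:,::-1]); m,P,R,g=wedge(p,w); print(len(P),R,g,cv2.boxPoints(R))
print(env.sense()["t"],[tip_of("wrist",n)[:2] for n in ("short_foot","wedge","pan_corner")])
E
```

```text
634 ((0.47364163398742676, 0.19944632053375244), (0.04558999836444855, 0.11880915611982346), 15.881706237792969) [ 0.04589822  0.17901405 -0.04510796] [[0.43546057 0.25034544]
 [0.46797293 0.1360714 ]
 [0.5118227  0.1485472 ]
 [0.47931033 0.26282126]]
pan ((0.5887759923934937, -0.0502895712852478), (0.2716981768608093, 0.3404843211174011), 4.4307451248168945)
{'intrinsics': array([[296.86751201,   0.        , 259.81143595],
       [  0.        , 296.86751201, 188.60166309],
       [  0.        ,   0.        ,   1.        ]]), 'T_tool_cam': array([[-2.05875021e-04, -9.55875693e-01, -2.93771369e-01,
        -8.41511277e-02],
       [ 4.15346698e-04,  2.93771268e-01, -9.55875656e-01,
        -1.96763406e-01],
       [ 9.99999893e-01, -3.18807888e-04,  3.36539647e-04,
        -6.52522744e-04],
       [ 0.00000000e+00,  0.00000000e+00,  0.00000000e+00,
         1.00000000e+00]])}
1947 ((0.4741534888744354, 0.200491800904274), (0.0431535467505455, 0.11914843320846558), 15.438712120056152) [-0.04248336  0.16744653 -0.00048849] [[0.4374962  0.25217244]
 [0.46921438 0.13732338]
 [0.5108108  0.14881116]
 [0.4790926  0.26366022]]
2.3333 [[{'at': [0.4917, 0.0699, 0.0062], 'score': 0.91}, {'at': [0.3702, 0.1257, -0.0005], 'score': 0.63}], [{'at': [0.229, 0.3167, 0.0005], 'score': 0.95}, {'at': [0.4779, 0.204, 0.0003], 'score': 0.7}], [{'at': [0.4873, 0.0744, 0.0783], 'score': 0.59}]]
```

View pics/w0.png

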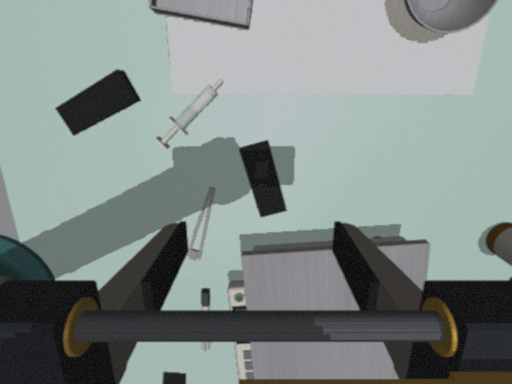

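```bash
cat >> h.py <<'E'
def u(deg): a=np.radians(deg); return np.array([np.sin(a),-np.cos(a)])
def tcp(c,deg,gap=0,z=.009): return np.r_[np.asarray(c)-(.070+gap)*u(deg),z]
def step(c,deg,gap=0,z=.009,rate=.04):
    env.movel(tcp(c,deg,gap,z),down(u(deg)),rate)
    return env.sense()["wrist_force"]
E
python3 - <<'E'
from h import *
C=np.array([.474,.2003]); F=np.array([.490,.0715]); a0=15.5
pr=C+.006*u(a0); I=pr+.024*u(a0); v=F-I; a1=np.degrees(np.arctan2(v[0],-v[1])); print("a1",a1)
effector.grasp(10); print("width",env.sense()["gripper_width"])
env.reach(tcp(C,a0,.025,.12),down(u(a0)))
step(C,a0,.025,.009,.15); f0=env.sense()["wrist_force"]
print("f0",f0,env.sense()["ee_pos"])
print(step(C,a0,0)-f0); print(step(pr,a0)-f0)
R=.048/np.radians(a0-a1); c=pr.copy(); n=8
for k in range(n):
    a=a0+(a1-a0)*(k+.5)/n; c=c+.048/n*u(a); f=step(c,a0+(a1-a0)*(k+1)/n)-f0
print("end",c,f,env.sense()["t"])
np.save("st.npy",np.r_[c,a1,f0])
for n in("top","side"):
    p,w=cloud(n); cv2.imwrite(f"pics/{n}1.png",p[:,:,::-1])
    try: m,P,Rr,g=wedge(p,w,c,.09); print(n,len(P),Rr,g)
    except Exception as e: print(e)
a,b=cv2.imread("pics/top1.png"),cv2.imread("pics/side1.png")
cv2.imwrite("pics/c1.png",np.hstack([cv2.resize(a[130:280,130:280],(400,400)),cv2.resize(b[140:290,150:300],(400,400))]))
E
```

```text
a1 4.56911200581904
width 0.0003222674649880159
f0 [ 0.04656821  0.69628897 -0.51922056] [0.44960453 0.29226774 0.01005316]
[ 0.3930991  -0.18951427  0.92255644]
[-0.48063142  0.13837854  0.10541288]
end [0.48395457 0.14732301] [ 0.3071368  -1.07920884  0.6961044 ] 8.9083
top 323 ((0.4721395671367645, 0.174220472574234), (0.06562992930412292, 0.07030380517244339), 9.219542503356934) [ 0.02068126  0.15372362 -0.02878463]
side 236 ((0.4770001769065857, 0.1920727789402008), (0.04459903761744499, 0.08969923853874207), 15.991320610046387) [ 0.08613976  0.17874203 -0.06257797]
```

View pics/c1.png

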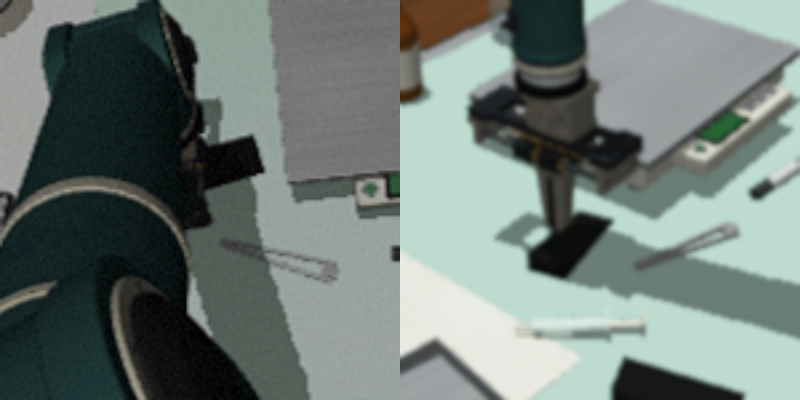

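```bash
python3 - <<'E'
from h import *
s=env.sense(); print(s["t"],s["ee_pos"],s["tcp_rot"],s["wrist_force"],s["gripper_width"],np.load("st.npy"))
i=viewer.camera_info("side"); K=i["intrinsics"]
for P in (s["ee_pos"],s["ee_pos"]+[0,0,.05]):
    q=i["rotation"].T@(P-i["eye"]); print(K[0,2]+K[0,0]*q[0]/-q[2],K[1,2]-K[1,1]*q[1]/-q[2])
p,w=cloud("side"); print(np.round(w[[225,231,238,238],[215,215,205,213]],3)); cv2.imwrite("pics/s2.png",cv2.resize(p[180:260,170:270,::-1],(800,640))[:600])
print([tip_of("side","wedge")])
E
```

```text
9.0083 [0.47836804 0.21714358 0.00900905] [[ 7.96682732e-02 -1.35703495e-05  9.96821431e-01]
 [-9.96821428e-01  8.50759551e-05  7.96682741e-02]
 [-8.58866617e-05 -9.99999996e-01 -6.74936076e-06]] [ 0.5291032  -0.24045367 -0.78517792] 0.00021975173924565277 [ 0.48395457  0.14732301  4.56911201  0.04656821  0.69628897 -0.51922056]
209.12681158867113 231.56005006129624
208.44245511510414 217.59132246865272
[[0.482 0.187 0.014]
 [0.459 0.212 0.017]
 [0.458 0.255 0.018]
 [0.443 0.238 0.015]]
[[{'at': [0.2301, 0.3159, 0.0004], 'score': 0.86}, {'at': [0.2946, -0.2588, -0.0037], 'score': 0.58}]]
```

View pics/s2.png

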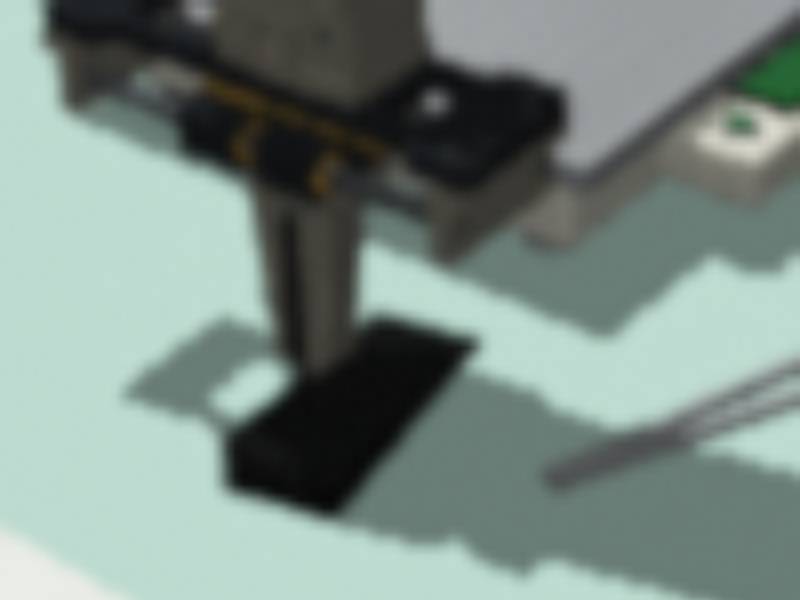

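```bash
python3 - <<'E'
from h import *
p,w=cloud("side")
for r in range(204,240,3): print(r,[tuple(np.round(w[r,c]*1000).astype(int)) for c in (206,209,212)], p[r,209])
E
```

```text
204 [(np.int64(484), np.int64(219), np.int64(104)), (np.int64(447), np.int64(244), np.int64(133)), (np.int64(450), np.int64(229), np.int64(124))] [36 31 24]
207 [(np.int64(478), np.int64(225), np.int64(100)), (np.int64(467), np.int64(224), np.int64(104)), (np.int64(-9223372036854775808), np.int64(-9223372036854775808), np.int64(-9223372036854775808))] [67 65 58]
210 [(np.int64(479), np.int64(225), np.int64(89)), (np.int64(465), np.int64(227), np.int64(97)), (np.int64(462), np.int64(218), np.int64(93))] [68 67 60]
213 [(np.int64(476), np.int64(228), np.int64(82)), (np.int64(466), np.int64(226), np.int64(85)), (np.int64(462), np.int64(218), np.int64(83))] [67 65 58]
216 [(np.int64(478), np.int64(226), np.int64(70)), (np.int64(465), np.int64(227), np.int64(76)), (np.int64(463), np.int64(218), np.int64(72))] [68 67 60]
219 [(np.int64(481), np.int64(224), np.int64(57)), (np.int64(468), np.int64(225), np.int64(63)), (np.int64(463), np.int64(219), np.int64(62))] [67 66 59]
222 [(np.int64(478), np.int64(228), np.int64(50)), (np.int64(470), np.int64(224), np.int64(51)), (np.int64(466), np.int
[... 164 characters left out ...]
p.int64(10))] [61 60 53]
228 [(np.int64(491), np.int64(216), np.int64(15)), (np.int64(483), np.int64(212), np.int64(17)), (np.int64(477), np.int64(206), np.int64(16))] [14 15 14]
231 [(np.int64(474), np.int64(234), np.int64(23)), (np.int64(467), np.int64(228), np.int64(23)), (np.int64(464), np.int64(219), np.int64(19))] [11 11 12]
234 [(np.int64(463), np.int64(246), np.int64(24)), (np.int64(460), np.int64(236), np.int64(20)), (np.int64(450), np.int64(234), np.int64(24))] [12 13 12]
237 [(np.int64(454), np.int64(255), np.int64(23)), (np.int64(446), np.int64(251), np.int64(24)), (np.int64(442), np.int64(243), np.int64(22))] [11 13 12]<stdin>:3: RuntimeWarning: invalid value encountered in cast
```

The depth readings show that the real fingertip ends about 30 mm up while the reported TCP z is 9 mm. The fingers therefore passed over the wedge and it has not moved. I'll back off, touch the table gently to find the true tip height, and push again.

```bash
python3 - <<'E'
from h import *
C=np.array([.474,.2003]); a0=15.5
step(C,a0,-.06,.02,.1) if 0 else env.movel(env.sense()["ee_pos"]+[0,0,.012],None,.1)
step(C,a0,.025,.02,.12); step(C,a0,.025,.006,.1); env.pause(.2)
f0=env.sense()["wrist_force"]; print(f0)
z=.006
while z>-.024:
    z-=.002; env.movel(tcp(C,a0,.025,z),None,.04); s=env.sense(); df=s["wrist_force"]-f0
    print(round(z,3),s["ee_pos"][2].round(4),df.round(2))
    if df[2]>4: break
print(s["t"])
p,w=cloud("side"); 
cv2.imwrite("pics/s3.png",cv2.resize(p[180:255,160:260,::-1],(800,600)))
E
```

```text
[-0.06631769  0.27241869  0.88482122]
0.004 0.004 [ 0.39  0.66 -0.63]
0.002 0.0019 [ 0.69 -0.47 -1.18]
0.0 -0.0002 [-1.05 -1.53 -0.24]
-0.002 -0.0021 [-0.17  0.24 -1.34]
-0.004 -0.0042 [ 0.47 -0.64 -1.32]
-0.006 -0.0061 [-0.02 -0.37 -0.49]
-0.008 -0.0081 [-0.54  0.07 -0.92]
-0.01 -0.0101 [ 0.57 -0.18 -0.92]
-0.012 -0.0122 [-0.42 -0.38 -1.67]
-0.014 -0.0141 [ 0.24  0.91 -0.63]
-0.016 -0.0161 [-0.65 -0.51 -0.92]
-0.018 -0.0181 [-0.3  -0.5  -1.44]
-0.02 -0.0201 [ 0.   -0.79 -0.81]
-0.022 -0.0221 [-0.46  0.41 -0.73]
-0.024 -0.0242 [ 0.54 -0.66 -0.85]
14.4833
```

View pics/s3.png

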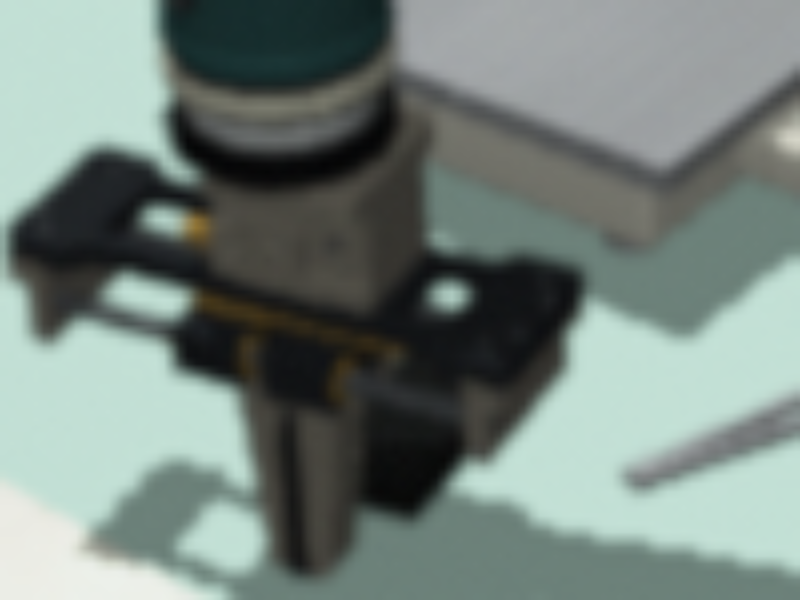

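```bash
cat >> h.py <<'E'
def force(n=10):
    L=[]
    for _ in range(n): env.pause(.02); L.append(env.sense()["wrist_force"])
    return np.mean(L,0)
E
python3 - <<'E'
from h import *
C=np.array([.474,.2003]); F=np.array([.490,.0715]); a0=15.5; z=-.022
pr=C+.006*u(a0); I=pr+.024*u(a0); v=F-I; a1=np.degrees(np.arctan2(v[0],-v[1]))
step(C,a0,.02,z); f0=force(); print("f0",f0)
step(C,a0,.003,z); print((force(5)-f0).round(2)); step(pr,a0,0,z); print((force(5)-f0).round(2),env.sense()["ee_pos"])
c=pr.copy(); n=4
for k in range(n):
    a=a0+(a1-a0)*(k+.5)/n; c=c+.048/n*u(a); step(c,a0+(a1-a0)*(k+1)/n,0,z)
print("end",c,(force(5)-f0).round(2),env.sense()["t"],env.sense()["ee_pos"])
np.save("st.npy",np.r_[c,a1,f0])
for n in("top","side"):
    p,w=cloud(n); cv2.imwrite(f"pics/{n}4.png",p[:,:,::-1])
    try: m,P,Rr,g=wedge(p,w,c,.09); print(n,len(P),Rr,g)
    except Exception as e: print(e)
a,b=cv2.imread("pics/top4.png"),cv2.imread("pics/side4.png")
cv2.imwrite("pics/c4.png",np.hstack([cv2.resize(a[130:250,150:270],(400,400)),cv2.resize(b[160:260,160:260],(400,400))]))
E
```

```text
f0 [ 0.17373419  0.04074044 -0.16625046]
[0.2  0.23 0.09]
[-0.63 -0.34  0.24] [ 0.45694275  0.26191853 -0.02198135]
end [0.48395516 0.14731966] [-0.65  0.32  0.09] 18.0167 [ 0.47836192  0.21706785 -0.02200761]
top 440 ((0.4822429120540619, 0.15945032238960266), (0.04862569645047188, 0.0900224894285202), 5.944082736968994) [ 0.10219427  0.15994483 -0.06067823]
side 209 ((0.4833754301071167, 0.15450841188430786), (0.04144768416881561, 0.13507884740829468), 8.778861999511719) [ 0.23500906  0.15782061 -0.12279624]
```

View pics/c4.png

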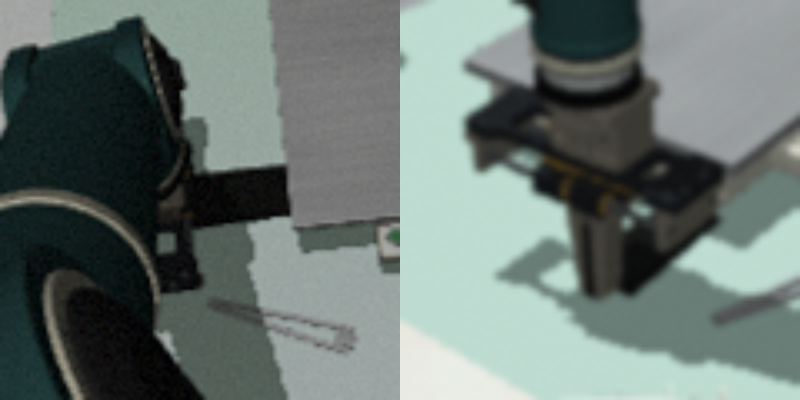

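```bash
python3 - <<'E'
from h import *
st=np.load("st.npy"); c,a,f0=st[:2],st[2],st[3:]; z=-.022
d=.030; step(c+d*u(a),a,0,z,.05)
while d<.056:
    f=force(5)-f0; r=-f[:2]@u(a); print(round(d*1e3,2),round(r,2),f.round(1))
    if r>6.5: break
    d+=.001 if r<2.5 else .0006
    step(c+d*u(a),a,0,z,.03)
print(env.sense()["t"]); np.save("d.npy",d)
p,w=cloud("top"); m,P,Rr,g=wedge(p,w,c+d*u(a),.09); print(Rr)
E
```

```text
30.0 -0.37 [ 0.1 -0.4  0.3]
31.0 -0.31 [-0.3 -0.3  0.4]
32.0 -0.11 [ 0.3 -0.1 -0.4]
33.0 0.65 [-0.1  0.6 -0.4]
34.0 2.49 [-0.2  2.5 -0.5]
35.0 5.01 [-0.8  5.  -0.8]
35.6 6.15 [-0.9  6.1 -1.2]
36.2 7.08 [-0.6  7.  -1.2]
21.2833
((0.4900215268135071, 0.13870832324028015), (0.07032597810029984, 0.04921803995966911), 0.29326900839805603)
```

```bash
python3 - <<'E'
from h import *
st=np.load("st.npy"); c,a,f0=st[:2],st[2],st[3:]; d=float(np.load("d.npy")); R=down(u(a))
b=c+d*u(a); step(b,a,.03,-.022,.08); step(b,a,.03,.11,.15)
X=np.array([.490,.0725]); env.movel(np.r_[X,.11],R,.15); env.movel(np.r_[X,.066],R,.1); f0=force(8); z=.066
while z>.03:
    z-=.001; env.movel(np.r_[X,z],R,.03); f=force(3)-f0
    if f[2]>1.5: print(round(z,3),f.round(2))
    if f[2]>7: break
env.pause(.5); s=env.sense(); print(s["t"],s["ee_pos"],(force(5)-f0).round(2))
p,w=cloud("side"); cv2.imwrite("pics/s5.png",cv2.resize(p[150:240,170:290,::-1],(800,600)))
def pan(w):
    m=(abs(w[...,2]-.078)<.012)&(abs(w[...,0]-.59)<.1)&(abs(w[...,1]+.05)<.12); P=w[m]
    return np.linalg.lstsq(np.c_[P[:,:2]-X,np.ones(len(P))],P[:,2],rcond=None)[0]
for n in("side","top"): print("pressed",n,pan(cloud(n)[1]).round(4))
env.movel(np.r_[X,.15],R,.1)
for n in("side","top"): print("free",n,pan(cloud(n)[1]).round(4))
print(env.sense()["t"])
E
```

```text
0.051 [-0.73 -0.21  3.63]
0.05 [-3.89 -0.47 14.19]
29.9917 [0.4901578  0.07256574 0.05110116] [-3.94 -0.34 13.41]
pressed side [-0.     -0.002   0.0793]
pressed top [0.0013 0.0001 0.0777]
free side [ 0.0013 -0.0012  0.0794]
free top [ 0.0006 -0.0001  0.0777]
31.475
```

View pics/s5.png

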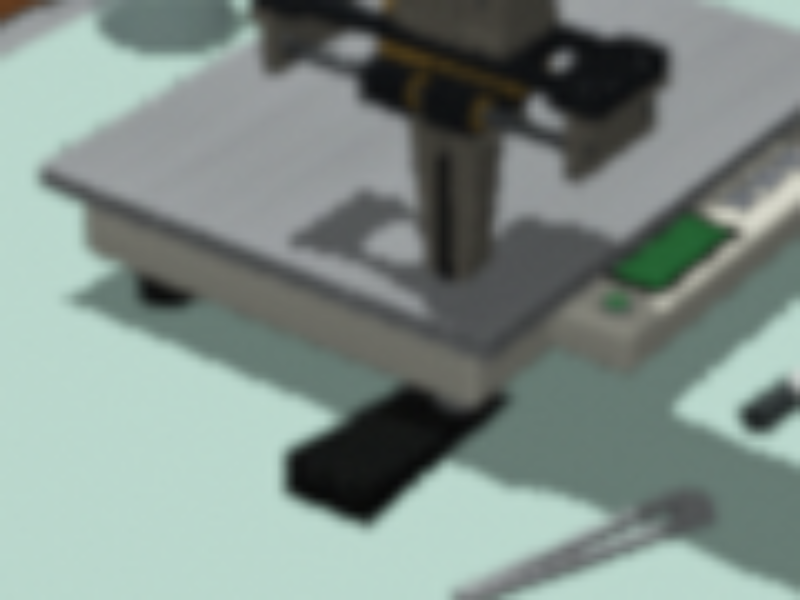

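The picture shows the fingers on the pan corner and the wedge thin end first under the foot. I'll do one last check that the wedge stayed put, then hand in.

```bash
python3 - <<'E'
from h import *
st=np.load("st.npy"); c,a=st[:2],st[2]; d=float(np.load("d.npy")); b=c+d*u(a)
env.movel(env.sense()["ee_pos"]+[-.05,.0,.08],None,.15); env.pause(.3)
print("expected thick-end mid",b-.06*u(a))
p,w=cloud("side"); m,P,R,g=wedge(p,w,b,.09)
t=P@np.r_[u(a),0]; print("side: thick end along",np.percentile(t,1)," expected",(b-.06*u(a))@u(a),R,"zmax",np.percentile(P[:,2],98))
for n in("bandage","forceps","penlight","syringe","bowl","tray"): print(n,[np.round(r["at"],3) for r in search_frame("side",n)[:1]])
print(env.sense()["t"],env.sense()["wrist_force"].round(1))
workorder.finish_job()
E
```

```text
expected thick-end mid [0.48205922 0.17104402]
side: thick end along -0.13550591003699627  expected -0.13209884910092703 ((0.48918256163597107, 0.11584395170211792), (0.04688546434044838, 0.1209511011838913), 5.342319011688232) zmax 0.02581830289389444
bandage [array([ 0.437, -0.401,  0.039])]
forceps [array([0.366, 0.118, 0.002])]
penlight [array([ 0.364, -0.054,  0.016])]
syringe [array([0.372, 0.31 , 0.018])]
bowl [array([0.722, 0.453, 0.037])]
tray [array([0.413, 0.533, 0.001])]
32.9 [-0.3 -0.  -0.7]
the job is handed in; nothing more can be done
```

I pushed the farthest of the three look-alike wedges thin end first under the short foot, turning it about 10° on the way to line it up. I then pressed the pan corner, backed the arm clear, and handed the job in at 32.9 s of the allowed 48 s.

- **Push:** I stopped at about 7 N of resistance, rising from about zero over the last 3–4 mm, close to where the foot contact was predicted. I could not measure the load on each foot directly.
- **Press:** About 13 N on the pan above that foot gave no dip in either camera. The fitted pan height there was 0.0777 m from the top and 0.0793–0.0794 m from the side, pressed and free, and the pan was level to about 0.002.
- **Last look:** The wedge lay flat with its thick end within 4 mm of where I left it, which is within the measuring error. The arm was clear and the wrist force was near zero.
- **Other things:** The other items were found in the last picture. I did not compare them number by number with their starting positions, but the arm went near none of them.

**Disagreement:** The shut fingertips sit about 27 mm above the reported TCP. My first push therefore passed over the wedge without touching it. I saw this in the side depth image and pushed again lower down.

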